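Ring the bell and point out the order

ROBOT

A 6-joint arm with a two-finger parallel gripper is mounted at the origin on the work surface. World frame = base frame: x ahead of the robot, y to its left, z up, the work surface at z = 0. Lengths are in m, angles in rad, forces in N, time in s.
With the tool pointing down it reaches from about 0.375 to 0.975 m from the base axis. Payload 3.8 kg.
Tool frame: the origin (TCP) lies at the very end of the fingers, on their centre line; the grasp point (between the pads) lies robot.grasp_offset behind it (robot.grasp_offset is the distance from the TCP to the grasp point, in m); z points along the fingers, y is the direction in which the jaws open and shut (so a half turn about z gives the same grasp; the last joint's range is limited). The gripper opens to 85 mm and grips with 20 to 120 N. Pads are 22 mm wide; open, the fingers measure 114 mm over their backs; the gripper's body (76 mm by 85 mm) begins 54 mm behind the grasp point. The pads swing forward as they close: fully open they stand 13 mm farther back than shut.
Start: joints at [-1.239, 0.264, 1.604, -0, 1.274, -0.037], TCP at [0.243, -0.63, 0.207] pointing down, gripper open.
Joint ranges: [-2.63, 2.63], [-0.94, 2.18], [0.31, 2.57], [-1.31, 4.45], [0, 2.66], [-2.55, 2.55]. Speed limits (rad/s): [2.57, 2.57, 3.14, 3.14, 3.14, 3.14].

INTERFACE

Orientations are given as a unit quaternion [x, y, z, w].
In Python, from rig import robot gives the robot as it stands.
- The arm moves only by the shell command python3 -m jog 'ROWS' [OPENING] [FORCE]. ROWS is text: rows parted by semicolons, each of 6 numbers parted by spaces: the shift along the world's x, y, z in mm, then the turn, a rotation vector about the world's x, y, z in degrees. A call has 1 to 5 rows; each row shifts and turns the pose as measured when the row begins; what a row does not reach is not made up. A row lasts 1/8 s, in which the tool goes at most 62.5 mm and 10.7 degrees, less where a joint would pass 70% of its speed; a pose out of reach is approached as far as the arm can. A call is refused whole if a number of a shift passes 62.5 or a number of a turn 10.7, either way. A call with a gripper value outside its range is refused whole. OPENING is the finger opening in mm, from 0 to 85.4, set as the call begins (- or left out, the last holds). The fingers move at their own pace and stop on an object; FORCE is the grip in N (left out, the last holds). Time passes only in rows, so rows that do not move let the fingers close. It gives the time, the measured TCP pose, the force and the opening at its end, in the units of the state.
- robot.get_state(): the state, without advancing time (a new reading comes with each control period).
- robot.read_camera(name): name is "scene" or "top"; returns the picture (480x640x3 uint8, blue, green, red); there is no depth.
- robot.calibration(name): a dict with "fx", "fy", "cx", "cy" (pixels), "rvec" (rotation vector, rad) and "tvec" (3), from world to camera coordinates, as OpenCV has them. Camera axes: x right, y down, z forward; pixel columns grow to the right and rows downward; lengths in m; the calibration is good to about 2 mm. A picture is of the moment at which its call begins. calibration takes no time and is no camera call.
- robot.job_done(): hands the job in, once; it reports no verdict.
The state is a dict: "clock": time; "q": joint angles; "joint_velocities": joint speeds; "effort": joint torques, N m; "position": TCP position; "orientation": TCP orientation; "contact_force": force on the tool from outside, world axes, zero at the start; "ft_torque": the same for the moment, N m; "finger_gap": finger opening in m.
Only numpy, scipy, OpenCV 4.12 (cv2) and the standard library are available. Lean on these libraries where they do the work, as an engineer would, in place of code of your own. Each camera call takes 0.05 s, during which the arm holds its last target.

TASK

At the food stall, press the plunger of the call bell fully down and let it up again, then show the runner which two to take: point at the wide low bowl, holding the fingertips still just above the middle of its mouth (one to five centimetres clear of the rim) for two seconds, then point at the tallest cup in the same way for two seconds and finish still pointing at it. Do not touch or shift the bowl, the cups, their tray or the jar, and keep the fingertips well up (10 cm or more) whenever they pass over the other two cups.

Things in the scene. Friction and masses are not known exactly. Their poses are not given: they have to be found in the camera images.
- tray: Grey shallow plastic tray, 300 (x) x 330 (y) x 22 mm high, fixed to the table; origin at the centre of its underside, z up. Floor and walls are 5 mm thick. The bowl and the three cups stand upright inside it, in any arrangement, centres at least 110 mm apart.
- bowl: The wide low bowl: white paper, open, 116 mm across the mouth, 55 mm high, loose and light (about 30 g). Origin at the centre of its underside; z up, so the middle of its mouth is 55 mm above the origin.
- tall_cup: The tallest cup: white paper, open, 84 mm across the mouth, 130 mm high, loose and light (about 30 g). Origin at the centre of its underside; the middle of its mouth is 130 mm above the origin along z.
- medium_cup: The medium cup, not to be pointed at: white paper, open, 80 mm across the mouth, 85 mm high, loose. Origin at the centre of its underside, z up.
- small_cup: The small cup, not to be pointed at: white paper, open, 62 mm across the mouth, 58 mm high, loose. Origin at the centre of its underside, z up.
- jar: Closed amber glass jar with a steel cap, 68 mm diameter, 95 mm high, loose, beside the tray on the opposite side from the bell; leave it alone. Origin at the centre of its underside, z up.
- plunger_top (a point): Centre of the flat top of the call bell's plunger: a steel button of 26 mm diameter that stands up from the middle of a steel dome bell. Top 66 mm above the table when up. The bell (92 mm diameter, dome top 48 mm above the table) is fixed to the table on the left or right of the tray.
- plunger (a joint): Travel of the bell's plunger straight down, in m: 0 up, 0.006 fully down. A spring (1 N at the start, 4 N fully down) lifts it again.
Not all that is in view belongs to the job. What is shaped like the bowl but blue or orange is not meant.

How it is judged:
On the way, in this order (a step that is already met when the one before it is completed fails the run):
1. the bell's plunger is pressed down (value of joint plunger above 0.0045 m), for 0.05 s.
2. the plunger is let up again (value of joint plunger below 0.0015 m), for 0.1 s.
3. the fingertips dwell just above the middle of the wide low bowl (horizontal distance between the grasp point and bowl below 0.03 m and z of the grasp point in the frame of bowl between 0.073 and 0.14 m), for 1.5 s.
4. the fingertips dwell just above the middle of the tallest cup (horizontal distance between the grasp point and tall_cup below 0.03 m and z of the grasp point in the frame of tall_cup between 0.148 and 0.215 m), for 1.5 s.
At the end, for the whole second after the job is handed in: The grasp point is within 30 mm sideways of the axis of the tallest cup and 18 to 85 mm above its rim (fingertips about 0 to 65 mm above it), the plunger is up (under 1.5 mm), and the bowl, cups and jar stand within 8 mm of where they started, the bowl and cups upright within 0.1 rad (all of step 4 and value of joint plunger below 0.0015 m and distance of each of bowl, tall_cup, medium_cup, small_cup, jar from where it was at the start of the episode below 0.008 m and angle between each of bowl, tall_cup, medium_cup, small_cup's own z axis and vertical below 0.1 rad); the robot touches nothing.
It fails at once if the robot touches the bowl, a cup, the tray or the jar (contact force between any of the fingers, the arm and bowl above 0.3 N or contact force between any of the fingers, the arm and tall_cup above 0.3 N or contact force between any of the fingers, the arm and medium_cup above 0.3 N or contact force between any of the fingers, the arm and small_cup above 0.3 N or contact force between any of the fingers, the arm and tray above 0.3 N or contact force between any of the fingers, the arm and jar above 0.3 N).
It fails at once if the bowl, a cup or the jar is shifted by over 10 mm or lifted (distance of any of bowl, tall_cup, medium_cup, small_cup, jar from where it was at the start of the episode above 0.01 m).
It fails at once if the fingertips come low (under about 45 mm) over one of the other two cups ((horizontal distance between the grasp point and medium_cup below 0.035 m and z of the grasp point in the frame of medium_cup below 0.147 m) or (horizontal distance between the grasp point and small_cup below 0.035 m and z of the grasp point in the frame of small_cup below 0.12 m)).
It also fails if it takes over 51 s, if anything falls off the work surface, if the arm or the gripper's body presses on something with over 40 N, if the wrist force passes 120 N, or if a joint passes its speed limit or range.

## Working session

There is one attempt and no reset: what is moved stays moved. The work goes in short steps, Python scripts to look and compute and a shell command to move; the robot and the scene stay as the last step left them, time stands still between calls to the robot, and variables do not carry over. Pictures are saved under pics/ and viewed, and the job is handed in when it is done.

```bash
mkdir -p pics; ls; python3 - <<'E'
from rig import robot
import cv2
for n in("scene","top"):
    cv2.imwrite(f"pics/{n}0.png",robot.read_camera(n)); c=robot.calibration(n); print(n,c)
print(robot.get_state(), robot.grasp_offset)
E
```

```text
pics
scene {'fx': 451.92137841529143, 'fy': 451.92137841529143, 'cx': 314.27489712927894, 'cy': 238.95579461250875, 'rvec': array([ 1.40957987,  2.29878843, -0.80869537]), 'tvec': array([ 0.35935302, -0.38448674,  1.24283206])}
top {'fx': 523.4483791555554, 'fy': 523.4483791555554, 'cx': 316.62505577629764, 'cy': 234.31804208267786, 'rvec': array([ 2.17842284, -2.03072518,  0.21080235]), 'tvec': array([-0.10317516,  0.63080344,  1.07006113])}
{'clock': 0.1, 'q': array([-1.23888574e+00,  2.64713298e-01,  1.60525843e+00,  4.48361208e-05,
        1.27371460e+00, -3.68633071e-02]), 'joint_velocities': array([ 2.16670390e-05, -3.93657496e-04, -3.63504832e-03,  1.95127452e-03,
       -3.43991293e-04,  3.81338397e-04]), 'effort': array([ 3.82562503e-04, -5.16707611e+01, -3.68589199e+01, -2.36756210e-05,
        6.23981352e-03,  1.41708501e-06]), 'position': array([ 0.24311816, -0.62891891,  0.20565134]), 'orientation': array([ 9.83049503e-01,  1.83337335e-01, -1.32677021e-04, -1.03861458e-03]), 'contact_force': array([ 0.10318578, -0.53189723,  0.02966256]), 'ft_torque': array([-0.01246402,  0.03284685,  0.01322253]), 'finger_gap': 0.08521193510799764} 0.0187
```

View pics/scene0.png

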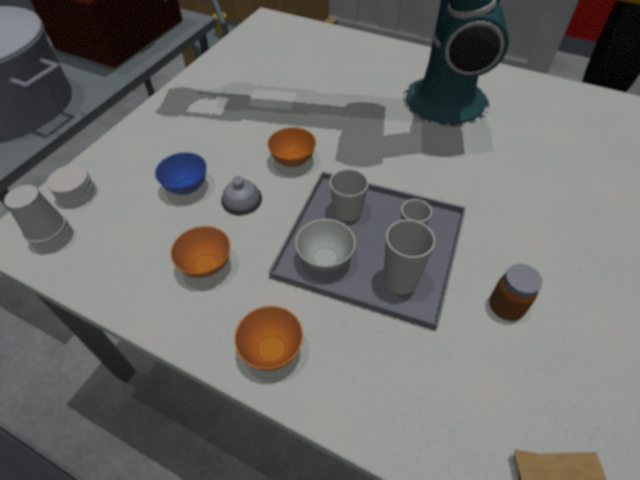

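View pics/top0.png

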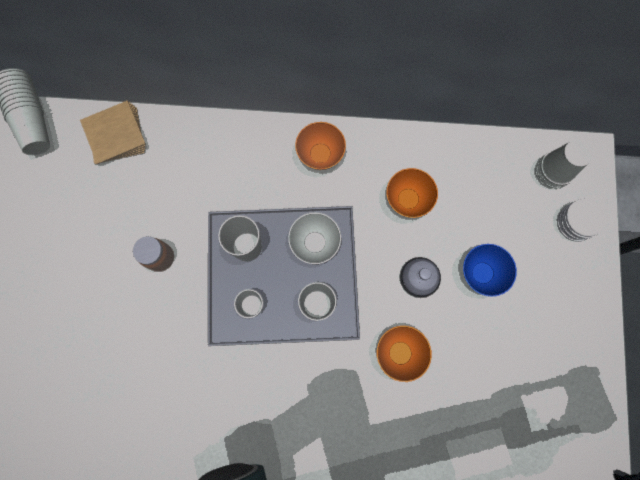

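The top picture shows the bell's plunger at about (425,273), and the tray at (210-358, 207-345). In the tray are the tall cup (240,236), the wide bowl (315,239), the medium cup (317,301) and the small cup (249,303). The jar is at (150,252).

What could be mistaken for the targets:
- **Bowl:** white in the tray at (315,239). Blue (489,270) and orange (320,147), (411,193), (404,353) are ruled out by colour.
- **Tall cup:** (240,236) is the tallest in the scene view, at (408,257). The other candidates are medium (317,301), small (249,303), and the stacks at (22,115) and (560,165), which are outside the tray.
- **Bell:** the steel dome at (420,277). There is nothing else like it.

```bash
cat > h.py <<'E'
import cv2, numpy as np
from rig import robot
def ray(n,u,v):
    c=robot.calibration(n);R,_=cv2.Rodrigues(c['rvec']);t=np.array(c['tvec']).ravel()
    d=R.T@np.array([(u-c['cx'])/c['fx'],(v-c['cy'])/c['fy'],1.]);return -R.T@t,d
def onz(n,u,v,z):
    o,d=ray(n,u,v);return o+d*(z-o[2])/d[2]
def px(n,P):
    c=robot.calibration(n);K=np.array([[c['fx'],0,c['cx']],[0,c['fy'],c['cy']],[0,0,1]])
    return cv2.projectPoints(np.array([P],float),c['rvec'],c['tvec'],K,None)[0].ravel()
def cross(p,q):
    a,d=ray(*p);b,e=ray(*q);s=np.linalg.lstsq(np.c_[d,-e],b-a,rcond=None)[0]
    x=a+s[0]*d;y=b+s[1]*e;return (x+y)/2,np.linalg.norm(x-y)
E
python3 - <<'E'
from h import *
T=dict(bell=(425,273,.066),bowl=(315,239,.06),tall=(240,236,.135),med=(317,301,.09),small=(249,303,.063),jar=(148,251,.095))
S=dict(bell=(238,183),bowl=(325,240),tall=(409,239),med=(349,182),small=(416,210),jar=(522,280))
for k,(u,v,z) in T.items():
    print(k,onz('top',u,v,z).round(4),onz('scene',*S[k],z).round(4),cross(('top',u,v),('scene',*S[k])))
a=cv2.imread('pics/top0.png')[190:360,195:455];cv2.imwrite('pics/c1.png',cv2.resize(a,None,fx=3,fy=3,interpolation=2))
a=cv2.imread('pics/scene0.png')[130:330,210:470];cv2.imwrite('pics/c2.png',cv2.resize(a,None,fx=3,fy=3,interpolation=2))
E
```

```text
bell [ 0.5684 -0.2957  0.066 ] [ 0.578  -0.2874  0.066 ] (array([ 0.56949276, -0.29669518,  0.05459139]), np.float64(0.002640317752810981))
bowl [ 0.6272 -0.0558  0.06  ] [ 0.629 -0.055  0.06 ] (array([ 0.62760158, -0.0557251 ,  0.05795495]), np.float64(4.960647401661162e-05))
tall [0.6075 0.0955 0.135 ] [0.6153 0.0988 0.135 ] (array([0.60899049, 0.09727614, 0.12695646]), np.float64(0.0009231673680498159))
med [ 0.4908 -0.0698  0.09  ] [ 0.4933 -0.0678  0.09  ] (array([ 0.49085593, -0.06934186,  0.08721215]), np.float64(0.0010332944436996624))
small [0.4787 0.0738 0.063 ] [0.4807 0.0758 0.063 ] (array([0.47872747, 0.07482826, 0.06058096]), np.float64(0.0013415883378390884))
jar [0.5699 0.292  0.095 ] [0.5815 0.2942 0.095 ] (array([0.57176177, 0.2962087 , 0.08297729]), np.float64(7.561071752539902e-05))
```

View pics/c1.png

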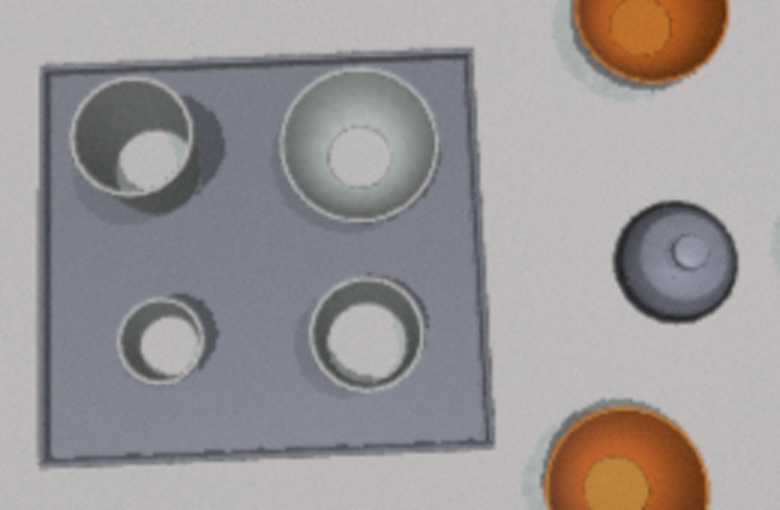

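View pics/c2.png

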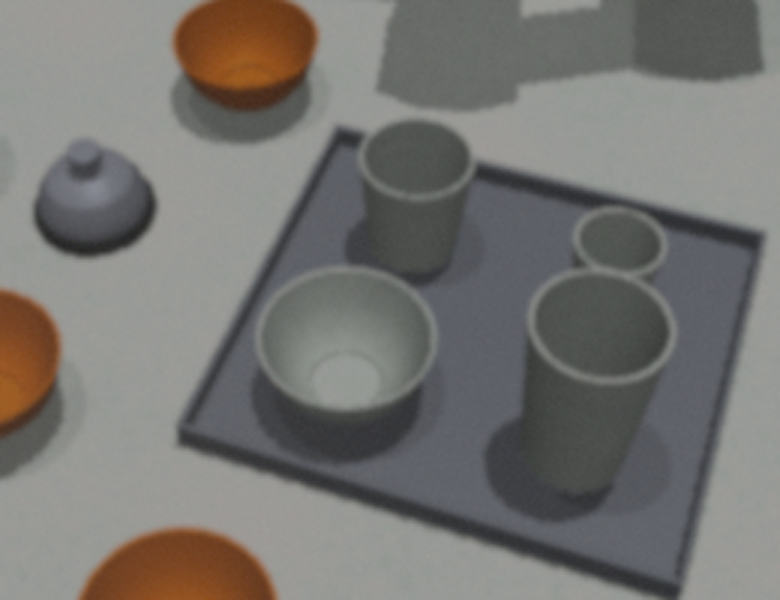

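The crops confirm the choice: the steel bell with its button at top (425,273), the white bowl at (315,238) and the tall cup at (239,236). The two views agree to within a few mm. I'll shut the gripper and move over the bell at about (0.569,-0.295).

```bash
python3 -m jog '0 0 20 0 0 0;35 35 0 0 0 0;40 40 0 0 0 0;40 40 0 0 0 0;40 40 0 0 0 0' 0; python3 -m jog '40 40 0 0 0 0;40 40 0 0 0 0;40 40 0 0 0 0;0 0 0 0 0 0'
```

```text
clock: 0.72
position: [0.3992, -0.474, 0.2313]
orientation: [0.984, 0.179, 0.001, 0.001]
contact_force: [1.4, -0.7, 0.5]
finger_gap: 0.0
clock: 1.23
position: [0.5268, -0.3479, 0.2384]
orientation: [0.983, 0.182, 0.004, 0.004]
contact_force: [-0.6, -0.7, 1.3]
finger_gap: -0.0
```

```bash
python3 -m jog '42 53 -30 0 0 0;0 0 -30 0 0 0;0 0 -30 0 0 0;0 0 0 0 0 0'; python3 - <<'E'
from h import *
import cv2
s=robot.get_state();p=s['position'];print(p,s['orientation'])
for n,z in(('top',(350,180)),('scene',(170,80))):
    im=robot.read_camera(n);print(n,'tcp px',px(n,p),'plunger',px(n,[.569,-.295,.066]))
    u,v=z;a=im[v:v+180,u:u+180];cv2.imwrite(f'pics/b_{n}.png',cv2.resize(a,None,fx=3,fy=3))
E
```

```text
clock: 1.72
position: [0.562, -0.3078, 0.1581]
orientation: [0.983, 0.182, 0.006, 0.007]
contact_force: [-0.7, 0.1, 1.0]
finger_gap: 0.0002
[ 0.56200145 -0.30783064  0.15805824] [0.98331764 0.18165978 0.00569996 0.00732454]
top tcp px [440.46729866 270.26362119] plunger [424.69607877 272.70773005]
scene tcp px [226.93485944 141.85362258] plunger [237.36692694 179.21303407]
```

```bash
python3 -m jog '7 13 0 0 0 0;0 0 -30 0 0 0;0 0 -20 0 0 0;0 0 0 0 0 0'; python3 - <<'E'
from h import *
import cv2
s=robot.get_state();p=s['position'];print(p,s['orientation'])
for n,z in(('top',(350,180)),('scene',(150,80))):
    im=robot.read_camera(n);print(n,'tcp px',px(n,p),'plunger',px(n,[.569,-.295,.066]))
    u,v=z;a=im[v:v+180,u:u+180];cv2.imwrite(f'pics/b2_{n}.png',cv2.resize(a,None,fx=3,fy=3))
E
```

```text
clock: 2.33
position: [0.576, -0.2978, 0.1184]
orientation: [0.983, 0.18, 0.013, 0.013]
contact_force: [0.1, 0.9, -0.2]
finger_gap: 0.0
[ 0.57599644 -0.29775349  0.1184273 ] [0.98341707 0.18041891 0.01304451 0.01302812]
top tcp px [431.24102555 265.88591187] plunger [424.69607877 272.70773005]
scene tcp px [230.46516467 162.49407143] plunger [237.36692694 179.21303407]
```

View pics/b2_scene.png

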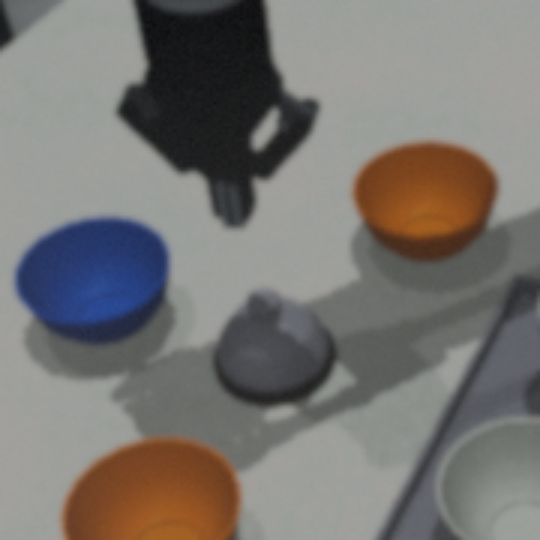

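View pics/b2_top.png

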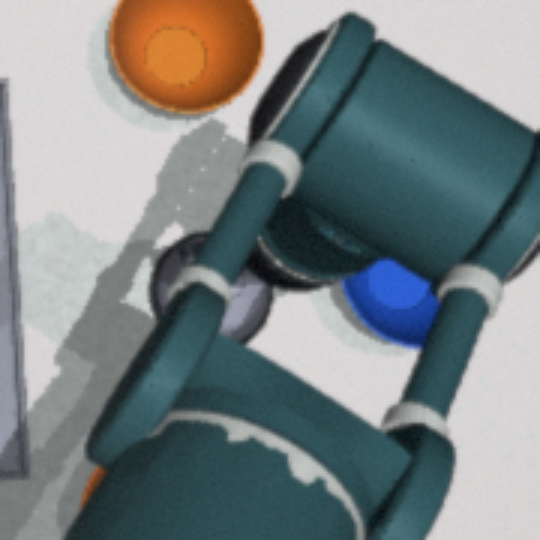

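```bash
python3 - <<'E'
from h import *
from scipy.spatial.transform import Rotation as R
import cv2
im=robot.read_camera('scene')
s=robot.get_state();p=s['position'];print(p,s['orientation'],s['joint_velocities'].round(3),s['q'].round(4))
r=R.from_quat(s['orientation']).as_matrix();print('tool z',r[:,2].round(4))
n='scene';print(px(n,p),px(n,p-r[:,2]*.0187),px(n,p-r[:,2]*.073))
a=cv2.resize(im[100:190,190:280],None,fx=6,fy=6)
for q in (p,p-r[:,2]*.0187):
    u=(px(n,q)-[190,100])*6;cv2.circle(a,tuple(int(x) for x in u),4,(0,0,255),-1)
cv2.imwrite('pics/b3.png',a)
E
```

```text
[ 0.57734253 -0.29876358  0.12064159] [0.98338572 0.18038435 0.0144841  0.01429045] [-0.003 -0.003 -0.005 -0.    -0.003 -0.   ] [-0.5139  0.2546  1.7806 -0.0039  1.0658  0.6959]
tool z [ 0.0336 -0.0229 -0.9992]
[229.50695155 161.93560338] [228.31955692 154.82970721] [224.64686253 132.850675  ]
```

View pics/b3.png

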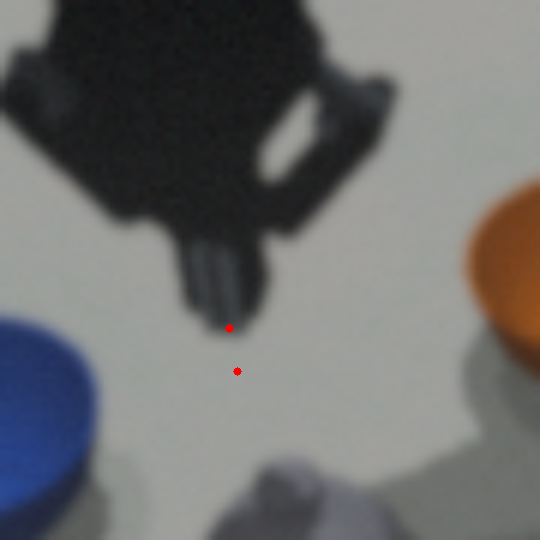

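In the scene picture the fingertip shows at (228,155), but the reported TCP projects to (229.5,162). The tip looks about 19 mm higher than reported. I'll straighten the tilt, go lower and compare again near the plunger.

```bash
python3 -m jog '-8 4 0 1.3 1.9 0;0 0 -15 0 0 0;0 0 -15 0 0 0;0 0 0 0 0 0'; cat > look.py <<'E'
from h import *
from scipy.spatial.transform import Rotation as R
import cv2,sys
im=robot.read_camera('scene')
s=robot.get_state();p=s['position'];print(p.round(4),s['contact_force'].round(2))
r=R.from_quat(s['orientation']).as_matrix();print('tool z',r[:,2].round(4),'grasp',(p-r[:,2]*.0187).round(4))
n='scene';u0,v0=[int(x) for x in px(n,p)-[50,50]]
a=cv2.resize(im[v0:v0+100,u0:u0+100],None,fx=5,fy=5,interpolation=2)
for q in (p,p-r[:,2]*.0187,p-r[:,2]*.073):
    u=(px(n,q)-[u0,v0])*5;cv2.circle(a,tuple(int(x) for x in u),3,(0,0,255),-1)
u=(px(n,[.569,-.295,.066])-[u0,v0])*5;cv2.circle(a,tuple(int(x) for x in u),3,(0,255,0),-1)
cv2.imwrite(sys.argv[1],a)
E
python3 look.py pics/b4.png
```

```text
clock: 2.98
position: [0.5707, -0.2957, 0.0913]
orientation: [0.984, 0.18, 0.002, 0.002]
contact_force: [0.4, 0.1, 0.2]
finger_gap: 0.0003
[ 0.5712 -0.2959  0.0921] [-0.09  0.32 -0.39]
tool z [ 0.0052 -0.0029 -1.    ] grasp [ 0.5711 -0.2958  0.1108]
```

View pics/b4.png

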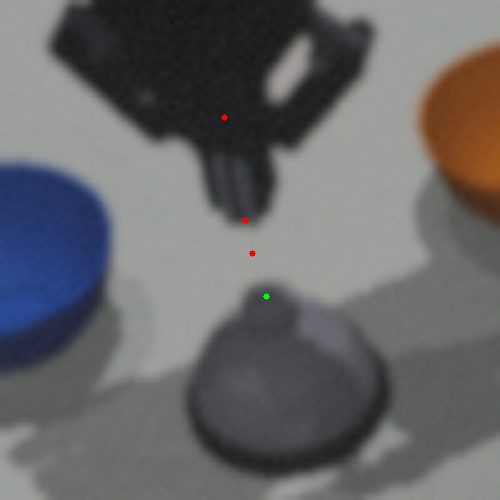

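The offset is still there, but the tool line points at the plunger. I'll go down in small steps and watch the force.

```bash
python3 -m jog '-2 0 -8 0 0 0;0 0 -8 0 0 0;0 0 -4 0 0 0;0 0 0 0 0 0'; python3 look.py pics/b5.png
```

```text
clock: 3.52
position: [0.5692, -0.296, 0.0709]
orientation: [0.984, 0.18, 0.003, 0.002]
contact_force: [0.0, -0.1, 0.5]
finger_gap: -0.0004
[ 0.5694 -0.2961  0.0711] [-0.08 -0.23  0.43]
tool z [ 0.0061 -0.0034 -1.    ] grasp [ 0.5693 -0.296   0.0898]
```

View pics/b5.png

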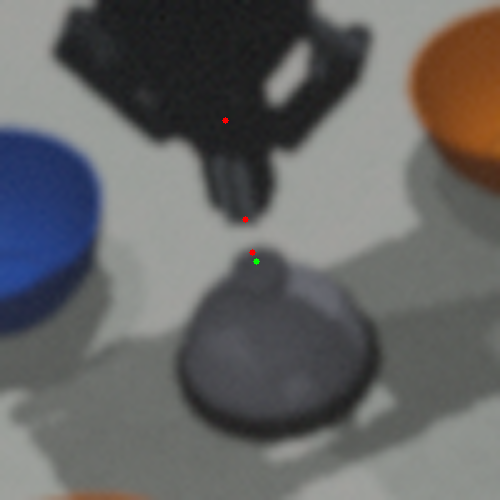

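```bash
for i in 1; do python3 -m jog '0 0 -4 0 0 0;0 0 0 0 0 0'; done; python3 -m jog '0 0 -4 0 0 0;0 0 0 0 0 0';  python3 look.py pics/b6.png
```

```text
clock: 3.82
position: [0.5698, -0.2963, 0.0674]
orientation: [0.984, 0.18, 0.003, 0.003]
contact_force: [-1.0, -0.3, 0.8]
finger_gap: -0.0
clock: 4.08
position: [0.5699, -0.2964, 0.0633]
orientation: [0.984, 0.18, 0.003, 0.003]
contact_force: [0.8, 0.3, 0.5]
finger_gap: 0.0001
[ 0.5702 -0.2965  0.0637] [ 0.3   0.03 -0.14]
tool z [ 0.0079 -0.0044 -1.    ] grasp [ 0.5701 -0.2964  0.0824]
```

View pics/b6.png

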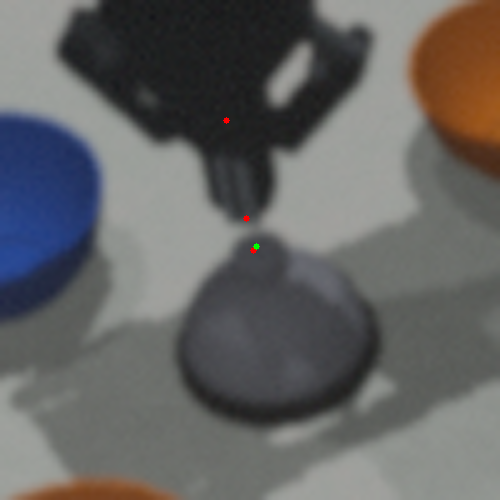

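There is no force at a reported z of 0.064, and the picture shows a gap, so the real tip is higher than reported. I'll keep going down.

```bash
python3 -m jog '0 1 -4 0 0 0;0 0 0 0 0 0';python3 -m jog '0 0 -4 0 0 0;0 0 0 0 0 0';python3 -m jog '0 0 -3 0 0 0;0 0 0 0 0 0';  python3 look.py pics/b7.png
```

```text
clock: 4.38
position: [0.5703, -0.2955, 0.0595]
orientation: [0.984, 0.18, 0.004, 0.003]
contact_force: [-0.6, 0.3, 0.3]
finger_gap: 0.0
clock: 4.62
position: [0.5703, -0.2954, 0.0552]
orientation: [0.984, 0.18, 0.004, 0.003]
contact_force: [0.7, -0.5, -0.9]
finger_gap: 0.0001
clock: 4.88
position: [0.5703, -0.2954, 0.0519]
orientation: [0.984, 0.18, 0.003, 0.003]
contact_force: [-0.4, 0.5, 0.2]
finger_gap: 0.0001
[ 0.5705 -0.2956  0.0522] [ 0.2   0.47 -0.12]
tool z [ 0.0084 -0.0047 -1.    ] grasp [ 0.5703 -0.2955  0.0709]
```

View pics/b7.png

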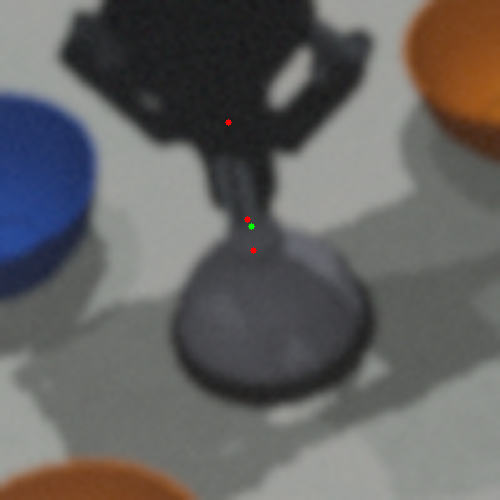

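```bash
python3 -m jog '0 0 -3 0 0 0;0 0 0 0 0 0';python3 -m jog '0 0 -3 0 0 0;0 0 0 0 0 0';python3 -m jog '0 0 -2 0 0 0;0 0 0 0 0 0';  python3 look.py pics/b8.png
```

```text
clock: 5.18
position: [0.5705, -0.2956, 0.0491]
orientation: [0.984, 0.18, 0.004, 0.003]
contact_force: [-0.2, -0.3, 0.1]
finger_gap: -0.0005
clock: 5.42
position: [0.5705, -0.2956, 0.0459]
orientation: [0.984, 0.18, 0.004, 0.003]
contact_force: [0.3, 0.2, 0.0]
finger_gap: 0.0002
clock: 5.68
position: [0.5706, -0.2956, 0.0438]
orientation: [0.984, 0.18, 0.004, 0.003]
contact_force: [-0.2, -0.3, -0.1]
finger_gap: 0.0002
[ 0.5707 -0.2957  0.0439] [-0.01  0.03  0.13]
tool z [ 0.0089 -0.005  -0.9999] grasp [ 0.5706 -0.2956  0.0626]
```

View pics/b8.png

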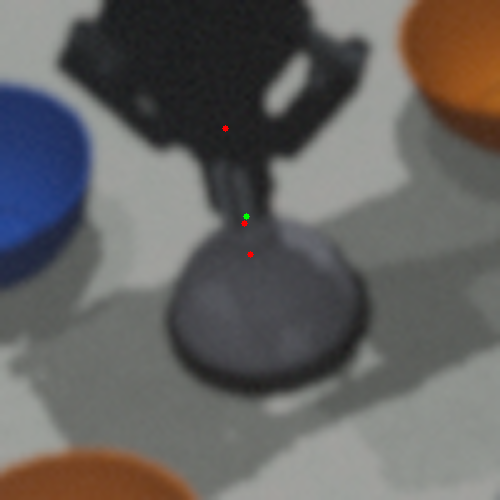

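```bash
python3 - <<'E'
from h import *
for n in('top','scene'):
    c=robot.calibration(n);print(n,ray(n,300,200)[0].round(3),px(n,[0,0,0]))
a=robot.read_camera('scene')[120:220,190:290]
a=cv2.convertScaleAbs(cv2.resize(a,None,fx=6,fy=6,interpolation=2),alpha=1.8)
cv2.imwrite('pics/b9.png',a)
cv2.imwrite('pics/b9t.png',robot.read_camera('top'))
E
```

```text
top [ 0.4   -0.079  1.178] [266.15422948 542.89204057]
scene [1.109 0.184 0.747] [444.94364717  99.14786511]
```

View pics/b9.png

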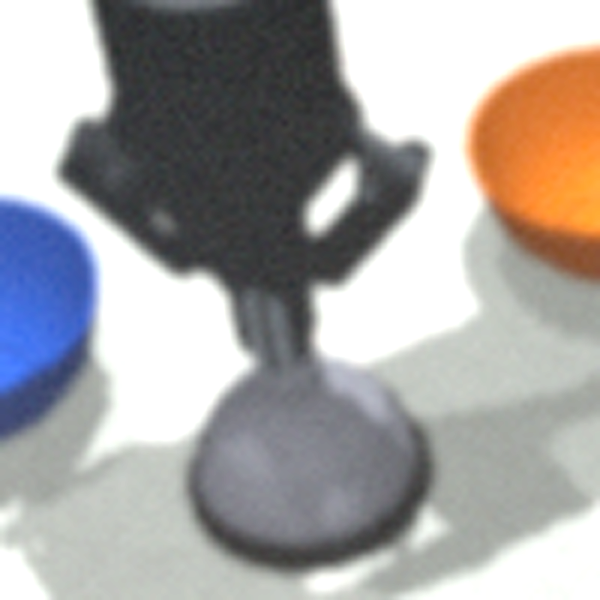

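View pics/b9t.png

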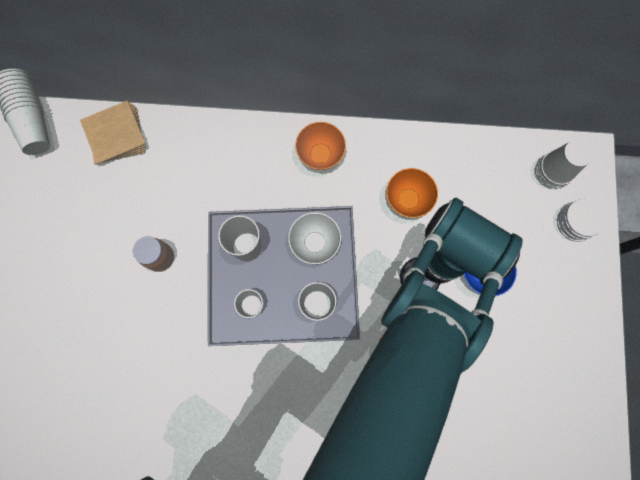

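The tip's lower edge is at the plunger's top edge in the picture. I'll continue in 2 mm steps.

```bash
for i in 1; do python3 -m jog '0 0 -2 0 0 0;0 0 0 0 0 0'; done; python3 -m jog '0 0 -2 0 0 0;0 0 0 0 0 0';  python3 look.py pics/b10.png
```

```text
clock: 6.08
position: [0.5709, -0.2958, 0.0421]
orientation: [0.984, 0.18, 0.004, 0.003]
contact_force: [0.1, 0.1, -0.6]
finger_gap: -0.0
clock: 6.32
position: [0.5712, -0.296, 0.0404]
orientation: [0.984, 0.18, 0.004, 0.004]
contact_force: [-0.8, -0.4, 2.1]
finger_gap: -0.0001
[ 0.5712 -0.296   0.0405] [-0.7  -1.02  2.2 ]
tool z [ 0.0098 -0.0055 -0.9999] grasp [ 0.571  -0.2959  0.0592]
```

View pics/b10.png

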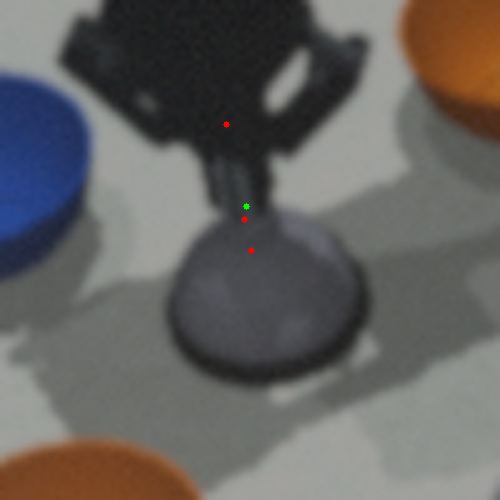

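Contact at about 2 N. Pressing on in small steps; the force should rise softly as the spring compresses.

```bash
for i in 1; do python3 -m jog '0 0 -1.5 0 0 0;0 0 0 0 0 0'; done; python3 -m jog '0 0 -1.5 0 0 0;0 0 0 0 0 0'; python3 -c "
from rig import robot
import numpy as np
s=robot.get_state();print(s['position'],s['contact_force'])"
```

```text
clock: 6.62
position: [0.5712, -0.296, 0.0393]
orientation: [0.984, 0.18, 0.004, 0.004]
contact_force: [-0.9, 0.6, 1.4]
finger_gap: 0.0002
clock: 6.88
position: [0.5713, -0.296, 0.038]
orientation: [0.984, 0.18, 0.004, 0.004]
contact_force: [-1.4, 1.2, 3.8]
finger_gap: 0.0007
[ 0.57125261 -0.29600907  0.03798105] [-1.42848055  1.21600448  3.83598866]
```

```bash
for i in 1; do python3 -m jog '0 0 -1.5 0 0 0;0 0 0 0 0 0'; done; python3 -m jog '0 0 -1.5 0 0 0;0 0 0 0 0 0'; python3 -m jog '0 0 0 0 0 0';python3 look.py pics/b11.png
```

```text
clock: 7.12
position: [0.5713, -0.296, 0.0366]
orientation: [0.984, 0.18, 0.004, 0.004]
contact_force: [-1.4, 1.8, 2.4]
finger_gap: -0.0
clock: 7.38
position: [0.5713, -0.296, 0.0357]
orientation: [0.984, 0.18, 0.004, 0.004]
contact_force: [-1.3, 0.4, 3.7]
finger_gap: 0.0
clock: 7.5
position: [0.5713, -0.296, 0.0357]
orientation: [0.984, 0.18, 0.004, 0.004]
contact_force: [-0.7, 1.9, 3.9]
finger_gap: 0.0
[ 0.5713 -0.296   0.0358] [-1.12  0.65  3.3 ]
tool z [ 0.01   -0.0057 -0.9999] grasp [ 0.5711 -0.2959  0.0545]
```

View pics/b11.png

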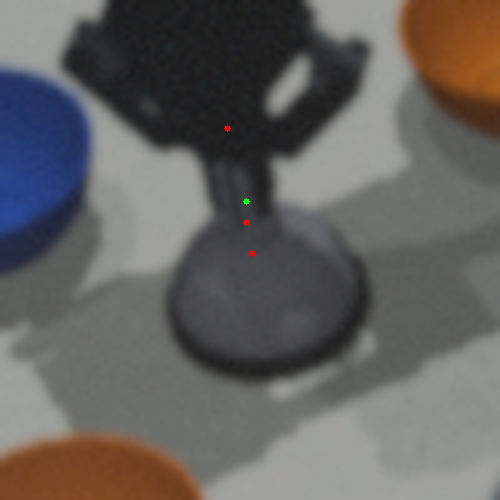

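```bash
for i in 1; do python3 -m jog '0 0 -2 0 0 0;0 0 0 0 0 0'; done; python3 -m jog '0 0 -2 0 0 0;0 0 0 0 0 0;0 0 0 0 0 0'
```

```text
clock: 7.8
position: [0.5714, -0.2961, 0.0359]
orientation: [0.984, 0.18, 0.004, 0.004]
contact_force: [-2.2, 0.7, 3.7]
finger_gap: 0.0003
clock: 8.18
position: [0.5715, -0.2961, 0.0357]
orientation: [0.984, 0.18, 0.004, 0.004]
contact_force: [-1.3, 1.1, 4.3]
finger_gap: 0.0002
```

It stops at z=0.0357 and won't go lower, so it seems bottomed. I'll check with one firmer push, then let go.

```bash
python3 -m jog '0 0 -5 0 0 0';python3 -m jog '0 0 -5 0 0 0'; python3 look.py pics/b12.png
```

```text
clock: 8.3
position: [0.5718, -0.2964, 0.0346]
orientation: [0.984, 0.18, 0.004, 0.004]
contact_force: [-15.5, 8.7, 43.4]
finger_gap: -0.0004
clock: 8.43
position: [0.5718, -0.2963, 0.0348]
orientation: [0.984, 0.181, 0.004, 0.003]
contact_force: [-15.4, 8.0, 37.5]
finger_gap: -0.0005
[ 0.5718 -0.2963  0.035 ] [-14.71   8.2   33.02]
tool z [ 0.0088 -0.0053 -0.9999] grasp [ 0.5716 -0.2962  0.0537]
```

View pics/b12.png

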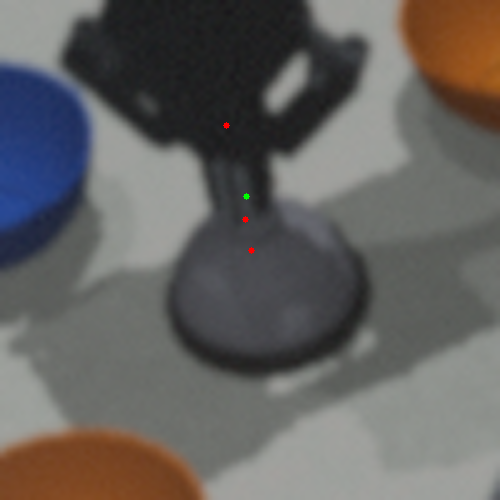

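It's fully down: a soft spring until z≈0.0357, then a hard stop at about 40 N. The plunger top is at 60 mm when down, so the true tip is about 22-24 mm above the reported TCP, which agrees with the pictures. I'll choose pointing heights that satisfy both readings. Now I'll let the plunger up and rise.

```bash
python3 -m jog '0 0 10 0 0 0;0 0 30 0 0 0;0 0 40 0 0 0;0 0 50 0 0 0;0 0 0 0 0 0'; python3 -m jog '14 50 10 0 0 0;14 55 0 0 0 0;14 55 0 0 0 0;10 40 0 0 0 0;0 0 0 0 0 0'; python3 look.py pics/d1.png; python3 -c "
from h import *
a=robot.read_camera('scene')[120:320,150:450];cv2.imwrite('pics/d1f.png',cv2.resize(a,None,fx=2.5,fy=2.5))"
```

```text
clock: 9.1
position: [0.5721, -0.2965, 0.1661]
orientation: [0.984, 0.18, 0.004, 0.004]
contact_force: [0.6, -1.2, -0.3]
finger_gap: 0.0002
clock: 9.72
position: [0.623, -0.0916, 0.1675]
orientation: [0.984, 0.179, 0.002, 0.003]
contact_force: [-0.3, -0.8, 0.1]
finger_gap: -0.0004
[ 0.6225 -0.093   0.1673] [-0.18 -0.88 -0.22]
tool z [ 0.0036 -0.005  -1.    ] grasp [ 0.6224 -0.0929  0.186 ]
```

View pics/d1f.png

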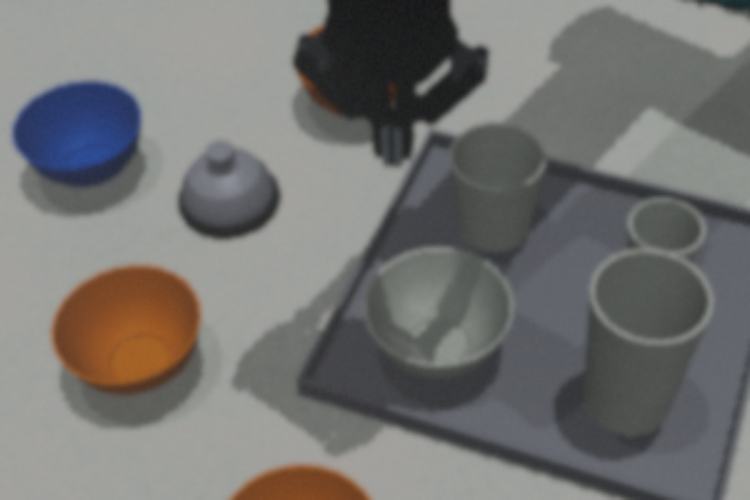

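The bell's plunger is back up (scene 238,183) and nothing in the tray has moved. Next I'll go to the bowl's centre and then descend.

```bash
python3 -m jog '5 37 0 0 0 0;0 0 -30 0 0 0;0 0 -20 0 0 0;0 0 -15 0 0 0;0 0 0 0 0 0'; python3 look.py pics/d2.png;  python3 -c "
from h import *
p=robot.get_state()['position'];print(px('scene',p+[0,0,.022]),px('scene',[.628,-.055,.06]))
a=robot.read_camera('scene')[120:320,150:450];cv2.imwrite('pics/d2f.png',cv2.resize(a,None,fx=2.5,fy=2.5))"
```

```text
clock: 10.45
position: [0.6263, -0.063, 0.0978]
orientation: [0.985, 0.174, 0.0, 0.004]
contact_force: [0.8, 0.9, 0.8]
finger_gap: 0.0001
[ 0.6271 -0.0631  0.0989] [0.44 0.02 0.36]
tool z [ 0.0036 -0.0074 -1.    ] grasp [ 0.6271 -0.0629  0.1176]
[321.53046358 217.23779399] [325.23203322 239.62415177]
```

View pics/d2f.png

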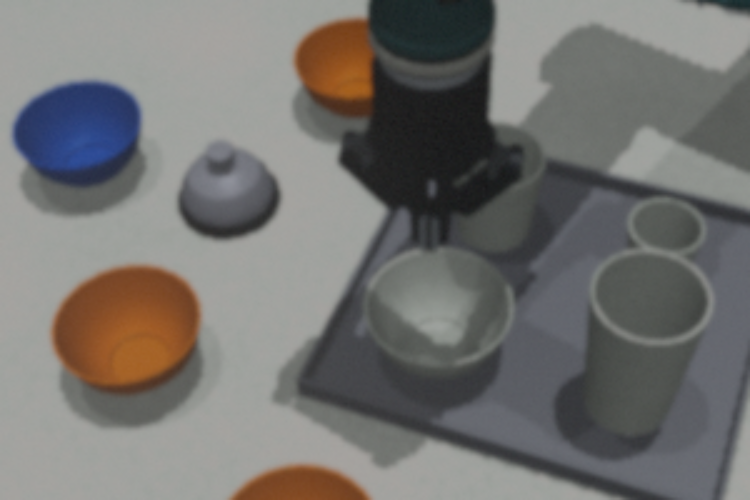

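```bash
python3 -m jog '1 8 -10 0 0 0;0 0 -9 0 0 0;0 0 0 0 0 0'; python3 look.py pics/d3.png;  python3 -c "
from h import *
p=robot.get_state()['position'];print(px('scene',p+[0,0,.022]),px('scene',[.628,-.055,.06]))
a=robot.read_camera('scene')[170:290,260:420];cv2.imwrite('pics/d3f.png',cv2.resize(a,None,fx=5,fy=5))"
```

```text
clock: 10.92
position: [0.6307, -0.0546, 0.0819]
orientation: [0.985, 0.174, 0.004, 0.005]
contact_force: [-0.9, -0.7, -0.2]
finger_gap: 0.0002
[ 0.631  -0.0546  0.0824] [-0.8   0.12  0.03]
tool z [ 0.01   -0.0079 -0.9999] grasp [ 0.6308 -0.0545  0.1011]
[324.7177086  226.04918747] [325.23203322 239.62415177]
```

View pics/d3f.png

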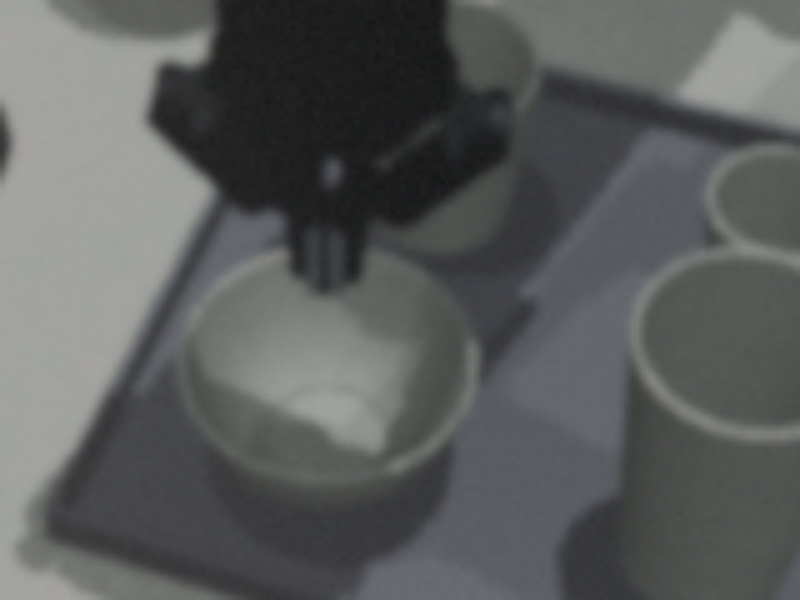

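The tip is at (325,227), above the mouth centre at (325,240) and about 4 cm clear of the rim. I'll hold here for over 2 s, watching for drift.

```bash
python3 -m jog '-2 0 -4 0 0 0;0 0 0 0 0 0;0 0 0 0 0 0;0 0 0 0 0 0;0 0 0 0 0 0'; python3 -m jog '0 0 0 0 0 0;0 0 0 0 0 0;0 0 0 0 0 0;0 0 0 0 0 0;0 0 0 0 0 0'; python3 -m jog '0 0 0 0 0 0;0 0 0 0 0 0;0 0 0 0 0 0;0 0 0 0 0 0;0 0 0 0 0 0';python3 -m jog '0 0 0 0 0 0;0 0 0 0 0 0;0 0 0 0 0 0;0 0 0 0 0 0;0 0 0 0 0 0'; python3 look.py pics/d4.png
```

```text
clock: 11.65
position: [0.6297, -0.0549, 0.0794]
orientation: [0.985, 0.174, 0.005, 0.005]
contact_force: [0.9, 0.1, -0.6]
finger_gap: -0.0001
clock: 12.28
position: [0.6299, -0.055, 0.0796]
orientation: [0.985, 0.174, 0.005, 0.005]
contact_force: [0.5, -0.2, -0.1]
finger_gap: -0.0003
clock: 12.9
position: [0.6298, -0.0549, 0.0795]
orientation: [0.985, 0.174, 0.005, 0.005]
contact_force: [0.2, 0.3, 1.0]
finger_gap: 0.0001
clock: 13.52
position: [0.6299, -0.0549, 0.0795]
orientation: [0.985, 0.174, 0.005, 0.005]
contact_force: [0.3, 0.4, 0.1]
finger_gap: 0.0
[ 0.6298 -0.0549  0.0795] [ 0.52 -0.32  0.1 ]
tool z [ 0.0123 -0.0083 -0.9999] grasp [ 0.6296 -0.0548  0.0982]
```

The hold was steady for 2.5 s. Now I'll rise and move to the tall cup at (0.608, 0.098).

```bash
python3 -m jog '0 0 50 0.5 0.7 0;0 0 50 0 0 0;0 0 45 0 0 0;0 0 0 0 0 0'; python3 -m jog '-6 40 0 0 0 0;-6 40 0 0 0 0;-5 40 0 0 0 0;-3 20 0 0 0 0;0 0 0 0 0 0'; python3 look.py pics/e1.png
```

```text
clock: 14.08
position: [0.6279, -0.0547, 0.2273]
orientation: [0.985, 0.174, -0.002, -0.001]
contact_force: [0.2, -0.0, 0.4]
finger_gap: -0.0002
clock: 14.7
position: [0.605, 0.0873, 0.2226]
orientation: [0.985, 0.173, -0.004, -0.001]
contact_force: [-0.1, -0.8, 1.1]
finger_gap: -0.0002
[0.6051 0.0866 0.2226] [0.46 0.41 0.57]
tool z [-8.8e-03 -7.0e-04 -1.0e+00] grasp [0.6052 0.0866 0.2413]
```

```bash
python3 -m jog '3 11 0 0 -0.4 0;0 0 -20 0 0 0;0 0 -20 0 0 0;0 0 -15 0 0 0;0 0 0 0 0 0'; python3 look.py pics/e2.png;  python3 -c "
from h import *
p=robot.get_state()['position'];print(px('scene',p+[0,0,.022]),px('scene',[.608,.098,.135]))
a=robot.read_camera('scene')[150:300,320:520];cv2.imwrite('pics/e2f.png',cv2.resize(a,None,fx=4,fy=4))"
```

```text
clock: 15.38
position: [0.6079, 0.0938, 0.1618]
orientation: [0.985, 0.17, -0.002, 0.001]
contact_force: [-0.9, -0.0, 0.8]
finger_gap: 0.0002
[0.6085 0.0939 0.1627] [-0.83  0.02  0.49]
tool z [-0.0026 -0.0026 -1.    ] grasp [0.6086 0.0939 0.1814]
[412.00170124 216.26582552] [410.00979019 235.84132018]
```

View pics/e2f.png

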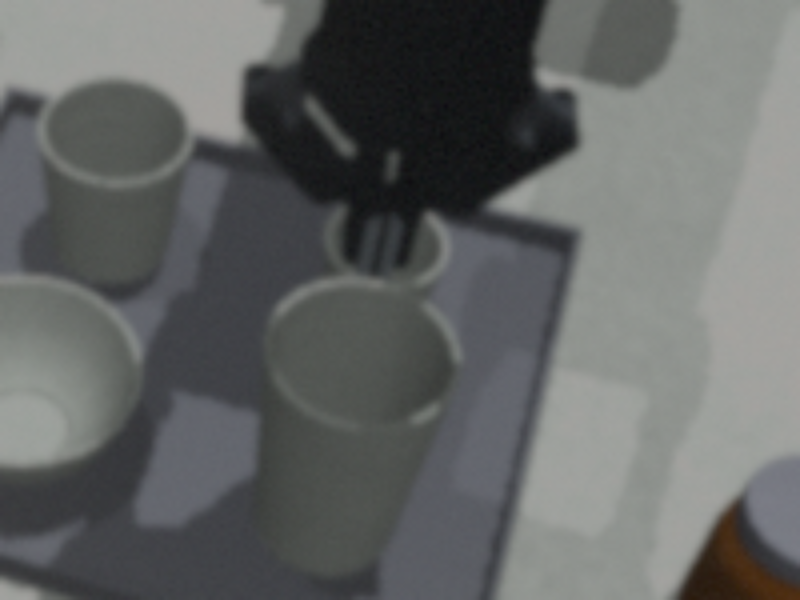

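The tip is at (414,218), above the tall cup's mouth at (410,238). I'll centre it and lower slightly.

```bash
python3 -m jog '2 3 -8 0 0 0;0 0 0 0 0 0;0 0 0 0 0 0'; python3 look.py pics/e3.png;  python3 -c "
from h import *
p=robot.get_state()['position'];print(px('scene',p+[0,0,.022]),px('scene',p*[1,1,0]+[0,0,.135]))
a=robot.read_camera('scene')[150:300,320:520];cv2.imwrite('pics/e3f.png',cv2.resize(a,None,fx=4,fy=4))
cv2.imwrite('pics/e3t.png',robot.read_camera('top'))"
```

```text
clock: 15.85
position: [0.613, 0.0975, 0.1575]
orientation: [0.985, 0.17, 0.001, 0.001]
contact_force: [-0.6, -0.0, 0.4]
finger_gap: -0.0001
[0.6129 0.0975 0.1574] [-0.44 -0.32  0.22]
tool z [ 0.0028 -0.0018 -1.    ] grasp [0.6128 0.0975 0.1761]
[412.68581049 220.94789805] [408.72985073 237.71680144]
```

View pics/e3f.png

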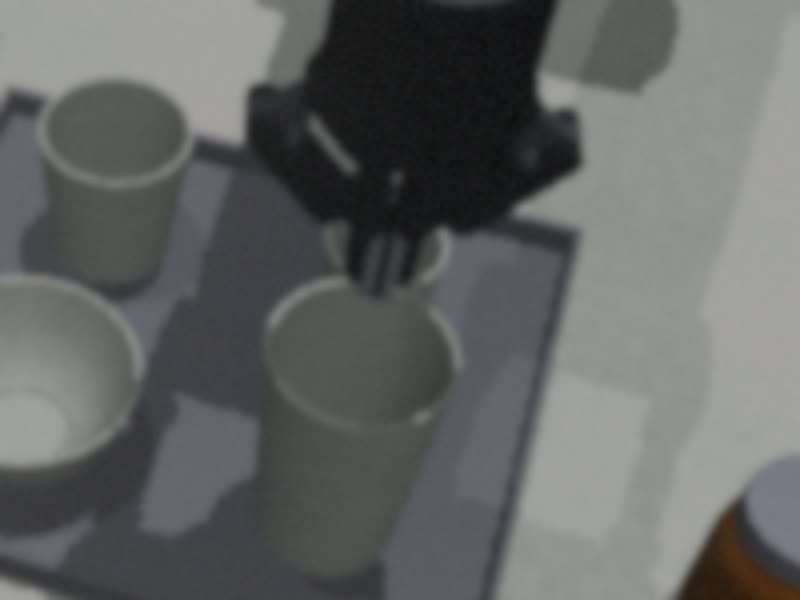

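View pics/e3t.png

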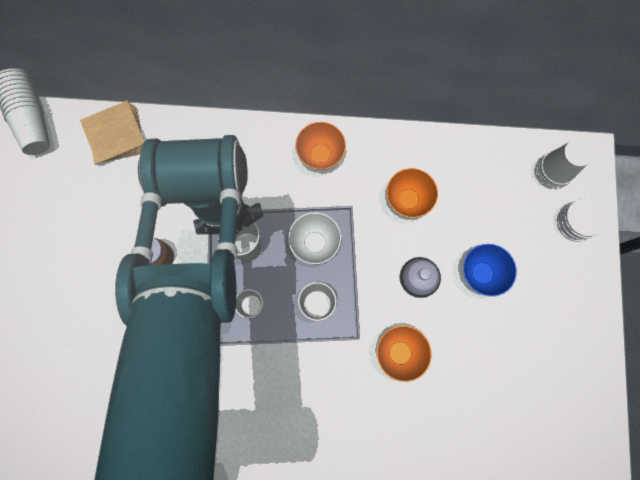

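The tip is centred over the tall cup at (415,224), well clear of it. In the top view everything in the tray and the bell is as at the start. Now I'll hold.

```bash
python3 -m jog '-2 0 -2 0 0 0;0 0 0 0 0 0;0 0 0 0 0 0;0 0 0 0 0 0;0 0 0 0 0 0'; python3 -m jog '0 0 0 0 0 0;0 0 0 0 0 0;0 0 0 0 0 0;0 0 0 0 0 0;0 0 0 0 0 0'; python3 -m jog '0 0 0 0 0 0;0 0 0 0 0 0;0 0 0 0 0 0;0 0 0 0 0 0;0 0 0 0 0 0';python3 -m jog '0 0 0 0 0 0;0 0 0 0 0 0;0 0 0 0 0 0;0 0 0 0 0 0;0 0 0 0 0 0'; python3 look.py pics/e4.png; python3 -c "
from h import *
cv2.imwrite('pics/e4s.png',robot.read_camera('scene'))
a=cv2.imread('pics/scene0.png');b=cv2.imread('pics/e4s.png')
for k,(u,v,w,h) in dict(bell=(220,172,42,42),bowl=(295,222,60,58),tall=(384,255,40,40),med=(328,170,40,52),jar=(488,262,56,60)).items():
    r=cv2.matchTemplate(b[v-6:v+h+6,u-6:u+w+6],a[v:v+h,u:u+w],cv2.TM_CCOEFF_NORMED);print(k,cv2.minMaxLoc(r)[1],np.array(cv2.minMaxLoc(r)[3])-6)
"
```

```text
clock: 16.62
position: [0.6106, 0.0974, 0.1554]
orientation: [0.985, 0.17, 0.001, 0.001]
contact_force: [0.5, -0.3, -1.2]
finger_gap: 0.0002
clock: 17.25
position: [0.6107, 0.0974, 0.1555]
orientation: [0.985, 0.17, 0.001, 0.001]
contact_force: [-0.1, -0.1, 0.6]
finger_gap: 0.0
clock: 17.88
position: [0.6107, 0.0974, 0.1555]
orientation: [0.985, 0.17, 0.001, 0.001]
contact_force: [-0.2, 0.3, 0.1]
finger_gap: -0.0003
clock: 18.5
position: [0.6107, 0.0974, 0.1555]
orientation: [0.985, 0.17, 0.001, 0.001]
contact_force: [0.2, 0.4, -0.0]
finger_gap: 0.0001
[0.6107 0.0974 0.1555] [-0.4  -0.27  0.09]
tool z [ 0.003  -0.0018 -1.    ] grasp [0.6106 0.0974 0.1742]
bell 0.9991276860237122 [0 0]
bowl 0.9696850776672363 [0 0]
tall 0.7558457851409912 [0 0]
med 0.9961569309234619 [0 0]
jar 0.9990175366401672 [0 0]
```

View pics/e4s.png

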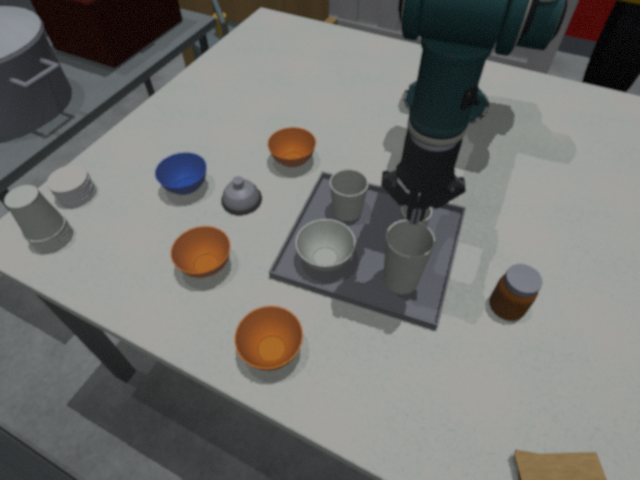

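The arm is still pointing at the tall cup, the plunger is up, and nothing has shifted (0 px). Handing in.

```bash
python3 -c "
from rig import robot
print(robot.job_done())"
```

```text
the job is handed in; nothing more can be done
None
```

I pressed the bell, pointed at the white bowl for about 2.5 s, then at the tallest cup for over 2.5 s. I handed the job in at about 18.6 s with the arm still pointing at the cup; no verdict is reported.

- **Bell:** I pressed the plunger to its hard stop, peaking at about 43 N, and let it up. Later pictures show it up.
- **Last checks:** the bell, bowl, tall cup, medium cup and jar all show 0 px shift in the scene picture. The tall cup's match was weaker (0.76), likely because the shadows on it changed. The small cup was partly hidden, so I did not match it. The contact force was within noise, and the reported TCP was steady at (0.611, 0.097, 0.1555).
- **Disagreement:** the fingertips are about 20–24 mm higher than the reported TCP, both in the pictures and from where the plunger was felt. I chose both pointing heights to fit the judged windows under either reading. By the true tip, both holds were about 4 cm above the rim.
- **Smaller disagreement:** the two views differed by several mm on where the tall cup's axis is, which is well within the 30 mm allowed.

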